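# Lock the book clamp with its retaining bar and snap cap

### The job

On the conservation bench an old book lies in its clamp: lay the aluminium retaining bar across the clamp's two posts, its hole over the stud and its plain end down in the fork, and let go of it. Then press the red snap cap onto the stud until it clicks, and keep pressing it down firmly on the bar after the click: finish while still pressing, do not let go. Leave the book and everything else on the bench where it is.

Things in the scene. Friction and masses are not known exactly. Their poses are not given: they have to be found in the camera images.
- clamp: The book clamp, fixed to the bench: a wooden base board 150 x 280 x 10 mm with two blue posts 220 mm apart, both with tops 45 mm above the bench. Origin: centre of the board's underside, on the bench; z up, y along the line from the fork post (-y) to the stud post (+y), x across. The book lies between the posts, its top 40 mm above the bench.
- stud_foot (a point): Centre of the flat top of the stud post (50 x 46 mm), at the foot of the stud, 45 mm above the bench. The upright steel stud is 12 mm in diameter and ends 30 mm above this point, its last 6 mm tapered to 6 mm. Four sprung brass balls stand out of its sides 20 mm above this point, to 20 mm over all. Axes as the clamp's.
- fork_floor (a point): Centre of the floor of the fork post (40 mm along y), 45 mm above the bench. Two cheeks, 14 mm high and 8 mm thick, stand on it at its +x and -x sides with 44 mm between them, so the bar's plain end lies between them. Axes as the clamp's.
- bar: Retaining bar: flat aluminium 34 wide x 270 long x 10 mm thick, 0.25 kg. Origin: centre of its underside; y along its length to the end with the hole, z up. In the middle of its top is a wooden grip block, 18 mm wide (x), 60 long (y), from 10 to 36 mm above the underside; grip it across the 18 mm. Laid home, its origin is 45 mm above the bench and its axes agree with the clamp's.
- bar_hole (a point): Centre of the bar's square hole (21 x 21 mm, right through), at the underside, 110 mm along +y from the bar's origin. It goes over the stud, to the stud foot.
- bar_tail (a point): Point on the bar's underside, 110 mm along -y from its origin, in the plain end. It goes to the middle of the fork floor.
- cap: Red snap cap, 32 mm in diameter, 36 high, white dot on top, 30 g, standing mouth down. Origin: centre of its underside; z up. Bore 24 mm deep, mouth 23 mm wide narrowing to a 15 mm lip. Over the stud with the bar on, it meets the sprung balls 10 mm above home; at some 6 to 12 N it clicks past them, the force drops and it snaps down till its rim is on the bar, origin 55 mm above the bench.
- cap_top (a point): Centre of the cap's flat top, 36 mm above its origin.
- book: The old book, about 170 x 130 x 30 mm, 0.7 kg, loose on the clamp's board between the posts; origin: centre of its underside. Leave it.
- jar: Small amber glass jar with white lid, 42 mm in diameter, 48 mm high; origin: centre of its underside. Leave it.
- weight: Brass weight with a knob, 52 mm in diameter, 48 mm high; origin: centre of its underside. Leave it.
- eraser: White block eraser, 30 x 60 x 14 mm; origin: centre of its underside. Leave it.
- bowl: Pale green bowl, 110 mm wide, 50 mm high; origin: centre of its underside. Leave it.
- brush: Brush lying flat on the bench; origin at its underside. Leave it.
Things that resemble listed ones, but are neither listed nor needed, are in the scene too. What is shaped like the cap but yellow is not meant.

How it is judged:
On the way, in this order (a step that is already met when the one before it is completed fails the run):
1. the bar lies across both posts, hole over the stud and plain end in the fork, let go (horizontal distance between bar_hole and stud_foot below 0.007 m and z of bar_hole in the frame of clamp between 0.041 and 0.049 m and x of bar_tail in the frame of clamp between -0.008 and 0.008 m and z of bar_tail in the frame of clamp between 0.041 and 0.049 m and contact force between the fingers and bar below 0.5 N), for 0.3 s.
2. the cap has clicked onto the stud and is fully home on the bar (horizontal distance between bar_hole and stud_foot below 0.007 m and z of bar_hole in the frame of clamp between 0.041 and 0.049 m and x of bar_tail in the frame of clamp between -0.008 and 0.008 m and z of bar_tail in the frame of clamp between 0.041 and 0.049 m and horizontal distance between cap and stud_foot below 0.005 m and z of cap in the frame of clamp between 0.05 and 0.0585 m and angle between cap's own z axis and vertical below 0.15 rad), for 0.2 s.
At the end, for the whole second after the job is handed in: Bar on both posts, untouched: hole within 7 mm of the stud, end within 8 mm of the fork middle, height within 4 mm. Cap home: upright, within 5 mm of the axis, rim at most 3.5 mm off the bar. Fingers on the cap (over 3 N), pressing it on the bar with over 4 N for the last second (all of step 2 and contact force between the fingers and bar below 0.5 N and contact force between cap and bar above 4 N and contact force between the fingers and cap above 3 N); the arm keeps its last pose, push and grip.
It fails at once if the book is moved more than 20 mm (distance of book from where it was at the start of the episode above 0.02 m).
It fails at once if another bystander is moved more than 30 mm (distance of any of jar, weight, eraser, bowl, brush from where it was at the start of the episode above 0.03 m).
It also fails if it takes over 67 s, if anything falls off the work surface, if the arm or the gripper's body presses on something with over 40 N, if the wrist force passes 120 N, or if a joint passes its speed limit or range.

### The arm

A 7-joint arm with a two-finger parallel gripper is mounted at the origin on the work surface. World frame = base frame: x ahead of the robot, y to its left, z up, the work surface at z = 0. Lengths are in m, angles in rad, forces in N, time in s.
With the tool pointing down it reaches from about 0.425 to 1.025 m from the base axis. Payload 3.6 kg.
Tool frame: the origin (TCP) lies between the finger pads; the fingertips stand r.nose_length ahead of it and the grasp point (between the pads) lies 5 mm behind it (r.nose_length is the distance from the TCP to the fingertips, in m); z points along the fingers, y is the line along which they close (so a half turn about z gives the same grasp; the last joint's range is limited). The gripper opens to 85 mm and grips with 20 to 120 N. Pads are 22 mm wide; open, the fingers measure 114 mm over their backs; the gripper's body (76 mm by 85 mm) begins 54 mm behind the grasp point. The pads swing forward as they close: fully open they stand 13 mm farther back than shut.
Start: joints at [-1.28, 0.591, 0.048, 1.609, -0.033, 0.943, -0.034], TCP at [0.271, 0.672, 0.245] pointing down, gripper open.
Joint ranges: [-2.69, 2.69], [-0.47, 2.24], [-1.27, 1.36], [0.19, 2.51], [-1.53, 4.68], [0.08, 2.07], [-3.09, 3.09]. Speed limits (rad/s): [2.57, 2.57, 3.14, 3.14, 3.14, 3.14, 3.14].

### API

Orientations are given as a unit quaternion [x, y, z, w].
In Python, from cell import r gives the robot as it stands. The module is installed in compiled form; this text tells all that it offers.
- The arm moves only by the tool send_rows, never from a script. Its argument "increments" is text: rows parted by semicolons, each of 5 numbers parted by spaces: the shift along the tool's x, y, z in cm, then the turn about the tool's z in rad, then the closure, from 0 (fully open) to 1 (shut). In form: dx dy dz twist claw; .... A call has 1 to 20 rows; each row shifts and turns the commanded pose from where the row before left it, along the tool's axes as they then stand; what a row does not reach is not made up. A row lasts 1/12 s, in which the tool goes at most 41.7 mm and 7.16 degrees, less where a joint would pass 70% of its speed; a pose out of reach is approached as far as the arm can. A call is refused whole if a number of a shift passes 4.17 or a number of a turn 0.125, either way. A call with a gripper value outside its range is refused whole. The fingers move at their own pace and stop on an object; the grip force is fixed at half the most. Time passes only in rows, so rows that do not move let the fingers close. It gives the time, the measured TCP pose, the force, the opening and the grip force at its end, in the units of the state.
- r.read_state(): the state, without advancing time (a new reading comes with each control period).
- r.camera(name): name is "scene" or "top" or "wrist"; returns the picture (480x640x3 uint8, blue, green, red); there is no depth.
- r.camera_info(name): a dict with "fx", "fy", "cx", "cy" (pixels), "distortion" ([k1, k2, p1, p2, k3] as OpenCV has them; the pictures are not rectified), "extrinsics" (4x4, takes a point from camera to world coordinates). Camera axes: x right, y down, z forward; pixel columns grow to the right and rows downward; lengths in m; the calibration is good to about 2 mm. A picture is of the moment at which its call begins: read the wrist's pose just before it. camera_info takes no time and is no camera call; for the wrist camera it gives the pose at the moment of the call.
- r.finish_job(): hands the job in; it is judged then, once.
The state is a dict: "time": time; "qpos": joint angles; "qd": joint speeds; "tau": joint torques, N m; "tool_pos": TCP position; "tool_rot": TCP orientation; "force": force on the tool from outside, world axes, zero at the start; "torque": the same for the moment, N m; "finger_gap": finger opening in m; "grasp_force": force on a finger pad.
Only numpy, scipy, OpenCV 4.12 (cv2) and the standard library are available. Lean on these libraries where they do the work, as an engineer would, in place of code of your own. Each camera call takes 0.05 s, during which the arm holds its last target. There are 200 camera calls.

## Working session

There is one attempt and no reset: what is moved stays moved. The work goes in short steps, Python scripts to look and compute and a tool call to move; the robot and the scene stay as the last step left them, time stands still between calls to the robot, and variables do not carry over. Pictures are saved under pics/ and viewed, at most 10 in all, crops included, and the job is handed in when it is done.

Besides the shell and the picture viewer there is one more tool, called after "Request:" in YAML: its name, and indented under it one key for each argument. send_rows: Moves the arm, as the interface text tells. Its arguments: {"type":"object","properties":{"increments":{"type":"string"}},"required":["increments"]}

```bash
mkdir -p pics; python3 - <<'E'
from cell import r
import cv2,numpy as np
np.set_printoptions(precision=4,suppress=True)
s=r.read_state();print({k:s[k] for k in('time','tool_pos','tool_rot','force','finger_gap')},r.nose_length)
for n in('scene','top'):
    i=r.camera_info(n);print(n,i)
    cv2.imwrite(f'pics/{n}0.png',r.camera(n))
print(r.camera_info('wrist'))
E
```

```text
{'time': 0.0, 'tool_pos': array([0.2712, 0.6715, 0.2441]), 'tool_rot': array([ 0.1907,  0.9817, -0.0011, -0.0001]), 'force': array([ 0.6725, -0.2359, -0.4173]), 'finger_gap': 0.08548626516064323} 0.014
scene {'fx': 526.0426206820262, 'fy': 526.0426206820262, 'cx': 328.9747237427648, 'cy': 245.75283833314154, 'distortion': array([-0.1115,  0.    ,  0.    ,  0.    ,  0.    ]), 'extrinsics': array([[ 0.7872,  0.5061, -0.3524,  0.978 ],
       [ 0.6167, -0.6493,  0.4451, -0.5644],
       [-0.0036, -0.5677, -0.8232,  1.0134],
       [ 0.    ,  0.    ,  0.    ,  1.    ]])}
top {'fx': 476.95600513337223, 'fy': 476.95600513337223, 'cx': 318.09132853966645, 'cy': 239.36721599966424, 'distortion': array([0.0072, 0.    , 0.    , 0.    , 0.    ]), 'extrinsics': array([[ 0.0087, -0.9913,  0.1313,  0.4221],
       [-0.9999, -0.0076,  0.0088, -0.0435],
       [-0.0077, -0.1314, -0.9913,  1.1757],
       [ 0.    ,  0.    ,  0.    ,  1.    ]])}
{'fx': 427.0574715423006, 'fy': 427.0574715423006, 'cx': 319.21854520009964, 'cy': 243.02705768335764, 'distortion': array([-0.0181,  0.    ,  0.    ,  0.    ,  0.    ]), 'extrinsics': array([[ 0.3745,  0.8847,  0.2777,  0.1993],
       [ 0.9272, -0.3566, -0.1144,  0.6988],
       [-0.0021,  0.3003, -0.9538,  0.3734],
       [ 0.    ,  0.    ,  0.    ,  1.    ]])}
```

View pics/top0.png

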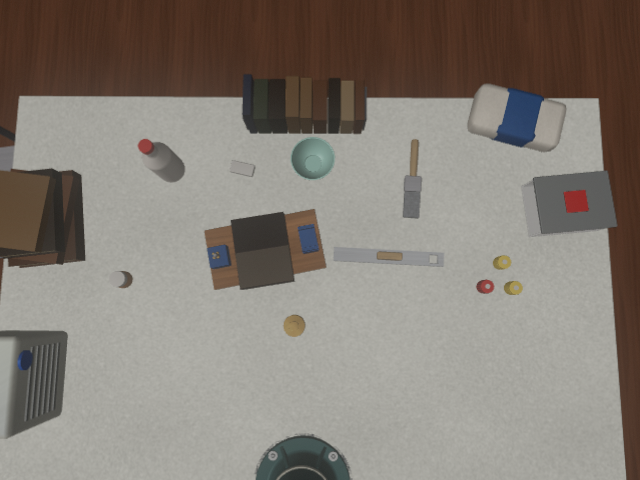

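View pics/scene0.png

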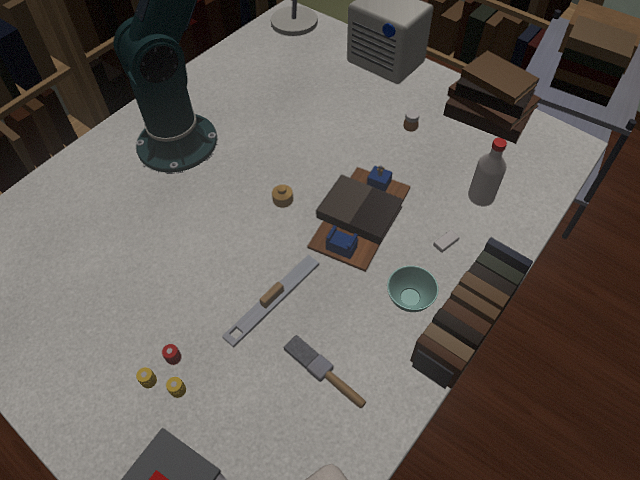

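```bash
cat > h.py <<'E'
import cv2,numpy as np
from scipy.optimize import least_squares
np.set_printoptions(precision=4,suppress=True)
def K(i): return np.array([[i['fx'],0,i['cx']],[0,i['fy'],i['cy']],[0,0,1.]])
def ray(i,uv):
    p=cv2.undistortPoints(np.array([[uv]],float),K(i),np.array(i['distortion']))[0,0]
    E=np.array(i['extrinsics']);return E[:3,3],E[:3,:3]@np.array([p[0],p[1],1.])
def atz(i,uv,z):
    o,d=ray(i,uv);return o+d*(z-o[2])/d[2]
def tri(obs):
    A=[];b=[];
    for i,uv in obs:
        o,d=ray(i,uv);d=d/np.linalg.norm(d);P=np.eye(3)-np.outer(d,d);A.append(P);b.append(P@o)
    A=np.vstack(A);b=np.hstack(b);x=np.linalg.lstsq(A,b,rcond=None)[0]
    return x,np.linalg.norm(A@x-b)
def proj(i,X):
    E=np.linalg.inv(np.array(i['extrinsics']))
    return cv2.projectPoints(np.atleast_2d(np.array(X,float)),cv2.Rodrigues(E[:3,:3])[0],E[:3,3],K(i),np.array(i['distortion']))[0][:,0]
E
python3 - <<'E'
from h import *
t=cv2.imread('pics/top0.png');s=cv2.imread('pics/scene0.png')
def c(im,x,y,w,h,k): return cv2.resize(im[y:y+h,x:x+w],None,fx=k,fy=k,interpolation=cv2.INTER_CUBIC)
M=np.zeros((600,800,3),np.uint8)
def put(a,x,y): M[y:y+a.shape[0],x:x+a.shape[1]]=a
put(c(t,200,205,130,90,3),0,0)      # top clamp
put(c(t,325,240,125,30,3),0,275)
put(c(t,470,250,60,50,4),0,370)
put(c(s,300,160,120,110,3),400,0)
put(c(s,215,250,110,100,2.6),400,335)
put(c(s,130,335,60,65,3.5),245,370) if 0 else put(c(s,130,335,60,65,2.3),250,370)
cv2.imwrite('pics/m.png',M)
E
```

```text
(no output)
```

View pics/m.png

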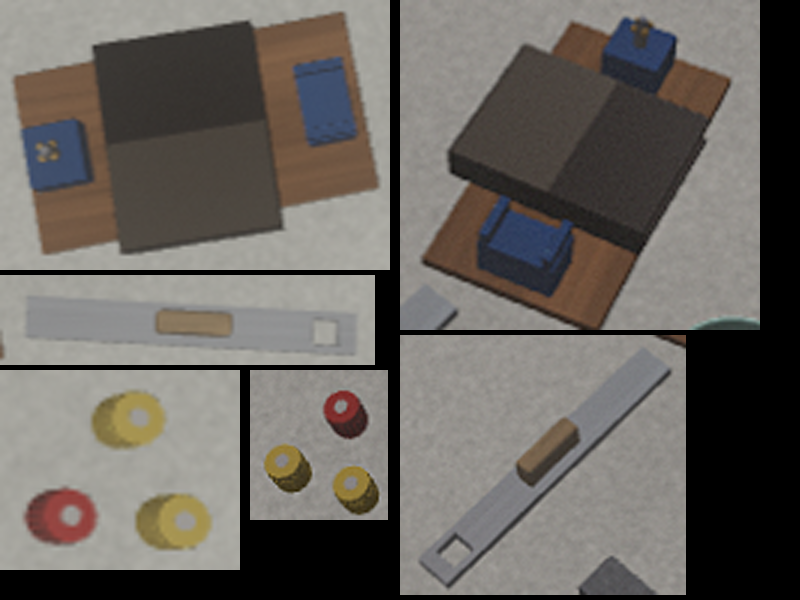

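The mosaic shows the red cap at top (488,286) and scene (170,351). The look-alikes are the yellow caps at (502,262) and (514,288), the red bottle top at (147,146) and the red square at (576,201). I choose (488,286). The bar's hole is at (433,259), the stud at (216,256) and the fork at (308,239), so the bar must turn about half a turn.

```bash
python3 - <<'E'
from h import *
from cell import r
T=r.camera_info('top');S=r.camera_info('scene')
P=dict(captop=((488,286.4),(170,351.5)),hole=((433.3,251-1+9),(235.8,333.1)),block=((390,255.8),(271.5,293.5)),stud=((215.8,255.7),(380,167.3)),fork=((308.2,239),(341.7,239.3)))
R={k:tri([(T,a),(S,b)]) for k,(a,b) in P.items()}
for k,v in R.items(): print(k,*v)
c=[atz(T,(200+x/3,205+y/3),.01)[:2] for x,y in((14,76),(343,13),(379,187),(43,252))]
c=np.array(c);print('board',c,c.mean(0));u=(c[0]+c[3]-c[1]-c[2])/2;print(np.linalg.norm(u),'clamp y dir deg',np.degrees(np.arctan2(u[1],u[0])))
e=[atz(T,(325+x/3,240+(y-275)/3),.01)[:2] for x,y in((25,296),(25,336),(356,314),(356,353))]
e=np.array(e);v=(e[2]+e[3]-e[0]-e[1])/2;print('bar centre',e.mean(0),np.linalg.norm(v),np.degrees(np.arctan2(v[1],v[0])))
print('tool yaw x-axis',np.degrees(2*np.arctan2(.9817,.1907)))
E
```

```text
captop [ 0.4646 -0.4366  0.034 ] 0.001997004102439594
hole [ 0.5304 -0.316   0.0075] 1.5064955478784727e-05
block [ 0.5357 -0.2065  0.0293] 0.0009283668587185317
stud [0.5286 0.2048 0.0697] 0.0005184492784008313
fork [ 0.5736 -0.0089  0.043 ] 0.0015172282520171088
board [[ 0.5969  0.2479]
 [ 0.6517 -0.0231]
 [ 0.5076 -0.0539]
 [ 0.4526  0.2185]] [0.5522 0.0973]
0.27716027987083414 clamp y dir deg 101.4288073846673
bar centre [ 0.5353 -0.2057] 0.2700876503418316 -92.58726293255386
tool yaw x-axis 158.0138519136777
```

Request:
send_rows:
  increments: "0 0 -2 0 0;0 0 -2 0 0;-2.84 -2.7 -0.1 0 0;-2.84 -2.7 -0.1 0 0;-2.84 -2.7 -0.1 0 0;-2.84 -2.7 -0.1 0 0;-2.84 -2.7 -0.1 0 0;-2.84 -2.7 -0.1 0 0;-2.84 -2.7 -0.1 0 0;-2.84 -2.7 -0.1 0 0;-2.84 -2.7 -0.1 0 0;-2.84 -2.7 -0.1 0 0;-2.84 -2.7 -0.1 0 0;-2.84 -2.7 -0.1 0 0;-2.84 -2.7 -0.1 0 0;-2.84 -2.7 -0.1 0 0;-2.84 -2.7 -0.1 0 0;-2.84 -2.7 -0.1 0 0;0 0 0 0 0;0 0 0 0 0"

```text
time: 1.77
tool_pos: [0.5317, 0.0982, 0.3012]
tool_rot: [0.194, 0.981, -0.001, 0.0]
force: [0.2, 0.9, -0.8]
finger_gap: 0.0853
grasp_force: 0.0
```

```bash
cat > snap.py <<'E'
import sys,json
from h import *
from cell import r
from scipy.spatial.transform import Rotation as R
def snap(n):
    i=r.camera_info('wrist');im=r.camera('wrist');cv2.imwrite(f'pics/{n}.png',im)
    json.dump({k:np.array(v).tolist() for k,v in i.items()},open(f'pics/{n}.json','w'))
    return i,im
def pose():
    s=r.read_state();M=R.from_quat(s['tool_rot']).as_matrix()
    print('t',round(s['time'],2),'pos',s['tool_pos'],'xyaw',np.degrees(np.arctan2(M[1,0],M[0,0])),'tilt',M[2],'q',np.array(s['qpos']),'F',np.array(s['force']),'gap',s['finger_gap'],s['grasp_force'])
    return np.array(s['tool_pos']),M
def go(target):
    p,M=pose();print('cm in tool axes',100*M.T@(np.array(target)-p))
if __name__=='__main__':
    snap(sys.argv[1]);
    if len(sys.argv)>2: go([float(a) for a in sys.argv[2:5]])
    else: pose()
E
python3 snap.py w1 0.56 -0.10 0.30
```

```text
t 1.82 pos [0.5309 0.1007 0.301 ] xyaw 157.8697258893903 tilt [ 0.0008 -0.0003 -1.    ] q [-0.4342  0.2968  0.2059  1.9742 -0.078   0.8789  0.9974] F [-1.2134 -0.2603  0.5806] gap 0.08509013199971867 0.0
cm in tool axes [-10.257  -17.4964   0.0963]
```

View pics/w1.png

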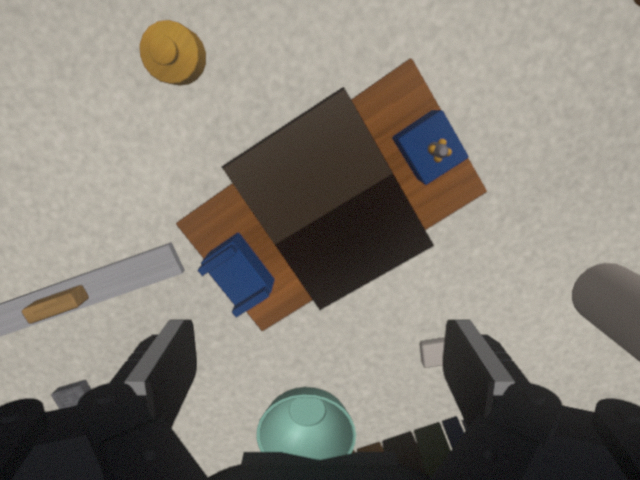

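Wrist view 1 shows the clamp, with the stud at about (441,149), the fork at about (238,272) and the book between them. The tail of the bar is at (170,257). I move over the bar.

Request:
send_rows:
  increments: "-1.5 -3.53 1.2 0 0;-1.5 -3.53 1.2 0 0;-1.5 -3.53 1.2 0 0;-1.5 -3.53 1.2 0 0;-1.5 -3.53 1.2 0 0;-1.5 -3.53 1.2 0 0;-1.5 -3.53 1.2 0 0;-1.5 -3.53 1.2 0 0;0 0 0 0 0;0 0 0 0 0"

```text
time: 2.65
tool_pos: [0.5359, -0.2062, 0.2043]
tool_rot: [0.192, 0.981, -0.0, -0.001]
force: [0.9, 0.3, -0.4]
finger_gap: 0.0856
grasp_force: 0.0
```

```bash
python3 snap.py w2
```

```text
t 2.7 pos [ 0.5366 -0.2039  0.2046] xyaw 158.05484861515944 tilt [ 0.0017  0.0008 -1.    ] q [ 0.1116  0.464   0.2353  1.9956 -0.1639  0.7014  1.6365] F [ 0.063   1.0146 -0.2335] gap 0.0855276119506659 0.0
```

Request:
send_rows:
  increments: "0 0 0 0.125 0;0 0 0 0.125 0;0 0 0 0.125 0;0 0 0 0.125 0;0 0 0 0.125 0;0 0 0 0.125 0;0 0 0 0.125 0;0 0 0 0.125 0;0 0 0 0.125 0;0 0 0 0.125 0;0 0 0 0.125 0;0 0 0 0.125 0;0 0 0 0.125 0;0 0 0 0.125 0;0 0 0 0.125 0;0 0 0 0.125 0;0 0 0 0.125 0;0 0 0 0.125 0;0 0 0 0.125 0;0 0 0 0.125 0"

```text
time: 4.37
tool_pos: [0.5378, -0.2009, 0.205]
tool_rot: [0.992, 0.128, 0.0, -0.002]
force: [-0.6, -0.1, -0.6]
finger_gap: 0.0855
grasp_force: 0.0
```

Request:
send_rows:
  increments: "0 0 0 0.125 0;0 0 0 0.125 0;0 0 0 0.125 0;0 0 0 0.125 0;0 0 0 0.125 0;0 0 0 0.125 0;0 0 0 0.125 0;0 0 0 0.125 0;0 0 0 0.125 0;0 0 0 0.125 0;0 0 0 0.125 0;0 0 0 0.125 0;0 0 0 0.125 0;0 0 0 0.125 0;0 0 0 0.12 0;0 0 0 0 0;0 0 0 0 0"

```text
time: 5.78
tool_pos: [0.5374, -0.2023, 0.2046]
tool_rot: [-0.695, 0.719, 0.001, 0.001]
force: [-0.3, -0.1, -0.3]
finger_gap: 0.0858
grasp_force: 0.0
```

```bash
python3 snap.py w3; python3 - <<'E'
import cv2,numpy as np
a=cv2.imread('pics/w2.png');b=cv2.imread('pics/w3.png');w=cv2.imread('pics/w1.png')
M=np.zeros((600,800,3),np.uint8)
M[:300,:400]=cv2.resize(a,(400,300));M[:300,400:]=cv2.resize(b,(400,300))
M[300:600,:400]=cv2.resize(w[95:200,380:520],(400,300),interpolation=cv2.INTER_CUBIC)
M[300:600,400:]=cv2.resize(w[225:330,175:315],(400,300),interpolation=cv2.INTER_CUBIC)
cv2.imwrite('pics/m2.png',M)
E
```

```text
t 5.83 pos [ 0.5372 -0.2029  0.2048] xyaw -92.0149936684088 tilt [-0.0021  0.0003 -1.    ] q [-0.4906  0.887   1.3217  2.018  -0.996   1.1111 -1.877 ] F [0.5322 0.2247 0.386 ] gap 0.08558120453607727 0.0
```

View pics/m2.png

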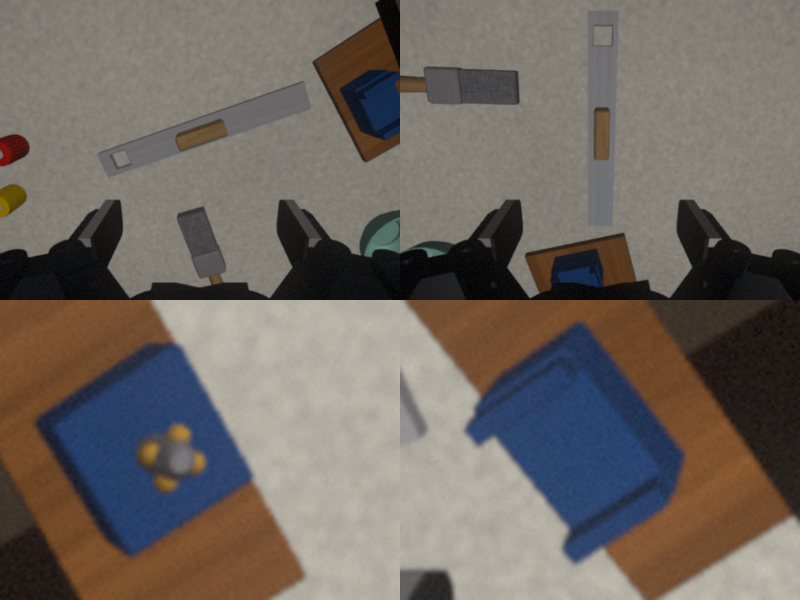

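Wrist view 3 (right half of the mosaic) shows the bar almost upright in the picture, with the hole at about (325,57) and the block at about (322,213) in full pixels. The lower crops show the stud and the fork clearly. I measure the bar from w3 and w2.

```bash
cat > bar.py <<'E'
from h import *
import json
def rect(n,x0,y0,w,h,z,s=0.0005):
    i=json.load(open(f'pics/{n}.json'));im=cv2.imread(f'pics/{n}.png')
    X,Y=np.meshgrid(x0+s*np.arange(int(w/s)),y0+s*np.arange(int(h/s)))
    P=np.stack([X,Y,np.full(X.shape,z)],-1).reshape(-1,3)
    uv=proj(i,P).astype(np.float32).reshape(X.shape+(2,))
    return cv2.remap(im,uv[...,0],uv[...,1],cv2.INTER_LINEAR)
def biggest(m):
    m=cv2.morphologyEx(m.astype(np.uint8)*255,cv2.MORPH_OPEN,np.ones((5,5)))
    c=max(cv2.findContours(m,cv2.RETR_EXTERNAL,cv2.CHAIN_APPROX_NONE)[0],key=cv2.contourArea)
    return c,cv2.minAreaRect(c)
if __name__=='__main__':
  for n in('w3','w2'):
    for z,what in((.01,'bar'),(.036,'block')):
        R=rect(n,.49,-.36,.10,.31,z).astype(int);b,g,r_=R[...,0],R[...,1],R[...,2]
        m=(b-r_>-3)&(g>60) if what=='bar' else (r_-b>35)
        if what=='bar': m|=(r_-b>35)
        c,q=biggest(m)
        print(n,what,'centre',.49+q[0][0]*.0005,-.36+q[0][1]*.0005,'size',np.array(q[1])*.0005,'ang',q[2])
    cv2.imwrite(f'pics/r_{n}.png',rect(n,.49,-.36,.10,.31,.01))
E
python3 bar.py
```

```text
w3 bar centre 0.5342712020874023 -0.20540000915527343 size [0.27   0.0338] ang 87.3458023071289
w3 block centre 0.54725 -0.0605 size [0.02   0.0845] ang 90.0
w2 bar centre 0.5338963775634765 -0.20584878540039062 size [0.269  0.0343] ang 87.38831329345703
w2 block centre 0.5333000030517578 -0.20535000610351561 size [0.0579 0.0166] ang 86.8201675415039
```

Request:
send_rows:
  increments: "0.28 0.3 0 0.011 0;0 0 3.5 0 0;0 0 3.5 0 0;0 0 3.5 0 0;0 0 2.0 0 0;0 0 0 0 0.3;0 0 0 0 0.3;0 0 0 0 0.3"

```text
time: 6.5
tool_pos: [0.534, -0.2088, 0.0818]
tool_rot: [-0.688, 0.725, -0.001, 0.0]
force: [1.2, 0.2, 0.3]
finger_gap: 0.0598
grasp_force: 0.0
```

```bash
python3 -c "
from snap import *
go([.5341,-.2056,.029])"
```

```text
t 6.5 pos [ 0.534  -0.2088  0.0818] xyaw -92.99492557233708 tilt [ 0.0013 -0.0019 -1.    ] q [-0.3934  1.0136  1.1348  2.0879 -1.2209  0.959  -1.7366] F [1.2183 0.1979 0.2868] gap 0.059775789411237755 0.0
cm in tool axes [-0.3231  0.0207  5.2773]
```

Request:
send_rows:
  increments: "0 0 2 0 0.3;0 0 1.5 0 0.3;0 0 1 0 0.3;0 0 0.5 0 0.3;0 0 0 0 0.3;0 0 0 0 0.3"

```text
time: 7.0
tool_pos: [0.5339, -0.2084, 0.0312]
tool_rot: [-0.688, 0.725, -0.001, 0.0]
force: [-0.1, -0.3, -0.2]
finger_gap: 0.0596
grasp_force: 0.0
```

```bash
python3 -c "
from snap import *
go([.5341,-.2056,.029]); snap('w4');go([.5341,-.2056,.029]); snap('w4');go([.5341,-.2056,.029])"
```

```text
t 7.0 pos [ 0.5339 -0.2084  0.0312] xyaw -92.99751468826399 tilt [ 0.0008 -0.0011 -1.    ] q [-0.3594  1.0734  1.0586  2.0982 -1.3222  0.9109 -1.6729] F [-0.1017 -0.3261 -0.1607] gap 0.059647357111846516 0.0
cm in tool axes [-0.2761 -0.0046  0.2197]
t 7.05 pos [ 0.534  -0.2084  0.0314] xyaw -93.00168649845904 tilt [ 0.0009 -0.0014 -1.    ] q [-0.3594  1.0732  1.0588  2.0982 -1.3223  0.9108 -1.6729] F [-0.4064  0.5065 -0.2476] gap 0.05964982728141117 0.0
cm in tool axes [-0.2837  0.003   0.2358]
t 7.1 pos [ 0.534  -0.2084  0.0314] xyaw -93.00559951077841 tilt [ 0.0009 -0.0015 -1.    ] q [-0.3594  1.0732  1.0588  2.0983 -1.3224  0.9108 -1.6729] F [ 0.3362 -0.3206  0.2828] gap 0.059751696605626584 0.0
cm in tool axes [-0.2819  0.003   0.2365]
```

Request:
send_rows:
  increments: "-0.28 0 0.15 -0.006 0.3;0 0 0 0 0.3;0 0 0 0 1;0 0 0 0 1;0 0 0 0 1;0 0 0 0 1;0 0 0 0 1;0 0 0 0 1;0 0 0 0 1;0 0 0 0 1;0 0 0 0 1"

```text
time: 8.02
tool_pos: [0.5339, -0.2053, 0.0291]
tool_rot: [-0.69, 0.723, -0.0, 0.0]
force: [-0.1, 0.5, 4.4]
finger_gap: 0.0168
grasp_force: 61.5
```

```bash
python3 -c "
from snap import *
pose()"
```

```text
t 8.02 pos [ 0.5339 -0.2053  0.0291] xyaw -92.66074491607688 tilt [ 0.0002 -0.0007 -1.    ] q [-0.3628  1.0748  1.0545  2.1005 -1.3265  0.908  -1.6681] F [-0.0967  0.4676  4.3778] gap 0.01676631325888228 61.5258264541626
```

Request:
send_rows:
  increments: "0 0 -1 0 1;0 0 -2 0 1;0 0 -3.5 0 1;0 0 -3.5 0 1;0 0 -3.5 0 1;0 0 -3.5 0 1;0 0 0 -0.06 1;0 0 0 -0.125 1;0 0 0 -0.125 1;0 0 0 -0.125 1;0 0 0 -0.125 1;0 0 0 -0.125 1;0 0 0 -0.125 1;0 0 0 -0.125 1;0 0 0 -0.125 1;0 0 0 -0.125 1;0 0 0 -0.125 1;0 0 0 -0.125 1;0 0 0 -0.125 1;0 0 0 -0.125 1"

```text
time: 9.68
tool_pos: [0.5323, -0.2047, 0.1983]
tool_rot: [0.999, 0.037, -0.001, -0.0]
force: [0.0, 0.0, -2.4]
finger_gap: 0.0166
grasp_force: 60.6
```

```bash
python3 -c "
from snap import *
pose()"
```

```text
t 9.68 pos [ 0.5323 -0.2047  0.1983] xyaw 4.229986960649076 tilt [-0.002  -0.0004 -1.    ] q [-0.3128  0.6199  0.8835  2.0253 -0.6656  0.8127 -0.5327] F [ 0.017   0.0479 -2.4298] gap 0.01658915885029595 60.645214319229126
```

Request:
send_rows:
  increments: "0 0 0 -0.125 1;0 0 0 -0.125 1;0 0 0 -0.125 1;0 0 0 -0.125 1;0 0 0 -0.125 1;0 0 0 -0.125 1;0 0 0 -0.125 1;0 0 0 -0.125 1;0 0 0 -0.125 1;0 0 0 -0.125 1;0 0 0 -0.125 1;0 0 0 -0.125 1;0 0 0 -0.125 1;0 0 0 -0.078 1;0 0 0 0 1;0 0 0 0 1"

```text
time: 11.02
tool_pos: [0.5325, -0.2052, 0.1984]
tool_rot: [0.634, 0.773, -0.0, -0.001]
force: [-0.0, -0.2, -3.4]
finger_gap: 0.0167
grasp_force: 60.6
```

```bash
python3 -c "
from snap import *
go([.555,.085,.20])"
```

```text
t 11.02 pos [ 0.5325 -0.2052  0.1984] xyaw 101.30692812208716 tilt [ 0.0005 -0.0016 -1.    ] q [-0.0033  0.4878  0.4006  2.0128 -0.2882  0.6966  0.7759] F [-0.015  -0.1572 -3.3932] gap 0.01666061207464545 60.637911558151245
cm in tool axes [28.016   7.8947 -0.1598]
```

Request:
send_rows:
  increments: "1.5 0.4 0 0 1;3 0.8 0 0 1;3.7 1.05 0 0 1;3.7 1.05 0 0 1;3.7 1.05 0 0 1;3.7 1.05 0 0 1;3.7 1.05 0 0 1;3 0.85 0 0 1;1.7 0.6 0 0 1;0 0 0 0 1;0 0 0 0 1;0 0 0 0 1"

```text
time: 12.02
tool_pos: [0.5555, 0.0809, 0.1986]
tool_rot: [0.634, 0.774, -0.001, 0.0]
force: [-0.3, -0.3, -3.2]
finger_gap: 0.0165
grasp_force: 60.6
```

```bash
python3 snap.py w5
```

```text
t 12.07 pos [0.5556 0.0802 0.1987] xyaw 101.29415779253675 tilt [-0.0013 -0.0009 -1.    ] q [-0.527   0.478   0.4125  2.0336 -0.2929  0.687   0.2699] F [ 0.1844 -0.9257 -3.5457] gap 0.016583785161948326 60.63286542892456
```

View pics/w5.png

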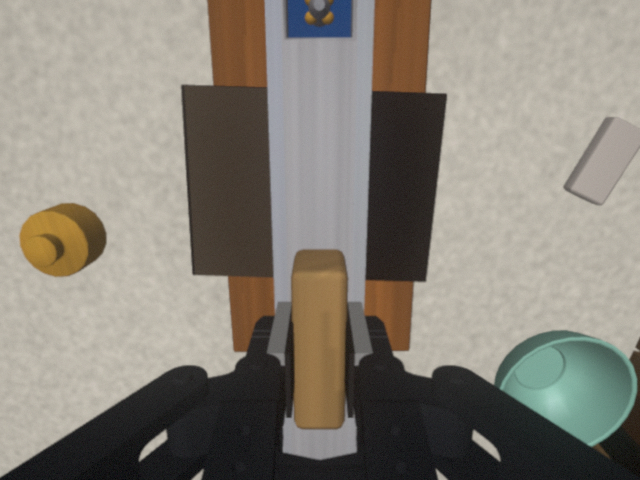

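w5 shows the held bar with its hole's near edge at about (320,38), u from 286 to 354, and the stud tip seen through the hole at about (320,5). The bar is parallel with the board. I work out the stud and fork positions from w1, w5 and the first pair.

```bash
python3 - <<'E'
from bar import *
L=lambda n:json.load(open(f'pics/{n}.json'))
w1,w5=L('w1'),L('w5')
c1=lambda x,y:(380+x*.35,95+(y-300)*.35)
c2=lambda x,y:(175+(x-400)*.35,225+(y-300)*.35)
print('stud w1 z.075',atz(w1,c1(183,458),.075),'balls centre z.065',atz(w1,c1(172,458),.065))
print('stud w5 z.075',atz(w5,(320,4.5),.075),'tri',tri([(w1,c1(183,458)),(w5,(320,4.5))]))
print('postcorners z.045',[atz(w1,c1(*p),.045)[:2] for p in((55,425),(180,345),(250,478),(132,552))])
# outer/inner cheek top ends z .059
P=[atz(w1,c2(*p),.059)[:2] for p in((580,322),(478,418),(682,470),(575,555))]
print('fork cheek',P, np.mean(P,0))
print('hole near edge',atz(w5,(320,38),.18))
# silhouettes in rectified views: blue posts at z .045
E
python3 - <<'E'
import sys;sys.path.insert(0,'.')
import os;os.chdir('.')
from bar import *
i=json.load(open('pics/w1.json'))
R=rect('w1',.44,-.06,.22,.32,.045)
b,g,r=[R[...,k].astype(int) for k in range(3)]
m=(b-r>20)
out=cv2.cvtColor((m*255).astype(np.uint8),cv2.COLOR_GRAY2BGR)
for c in cv2.findContours((m*255).astype(np.uint8),0,2)[0]:
    if cv2.contourArea(c)>1000:
        q=cv2.minAreaRect(c);print(.44+q[0][0]*.0005,-.06+q[0][1]*.0005,np.array(q[1])*.0005,q[2])
C=np.hstack([cv2.resize(R[:170],None,fx=.9*1,fy=.9),cv2.resize(R[450:640],None,fx=.9,fy=.9)[:153]]) if 0 else np.hstack([R[:190],R[450:640]])
cv2.imwrite('pics/rc.png',C[:, :])
E
```

```text
stud w1 z.075 [0.5287 0.2075 0.075 ] balls centre z.065 [0.5294 0.2068 0.065 ]
stud w5 z.075 [0.5295 0.2062 0.075 ] tri (array([0.5293, 0.2076, 0.0719]), np.float64(0.000939119076689865))
postcorners z.045 [array([0.5099, 0.1809]), array([0.502 , 0.2237]), array([0.5483, 0.232 ]), array([0.5564, 0.1906])]
fork cheek [array([0.531 , 0.0166]), array([ 0.5476, -0.0282]), array([0.5895, 0.0257]), array([ 0.6041, -0.0205])] [ 0.5681 -0.0016]
hole near edge [0.5355 0.1754 0.18  ]
0.5271161880493164 0.20486154174804688 [0.0523 0.0467] 11.821487426757812
0.572834228515625 -0.007587532043457031 [0.0685 0.0558] 11.88865852355957
```

View pics/rc.png

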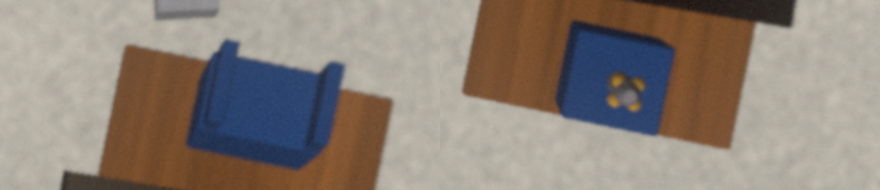

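Request:
send_rows:
  increments: "1 0 1 -0.007 1;1.05 0 2.5 0 1;0 0 3 0 1;0 0 1.5 0 1;0 0 0.7 0 1;0 0 0 0 1;0 0 0 0 1;0 0 0 0 1;0 0 0 0 1"

```text
time: 12.82
tool_pos: [0.553, 0.102, 0.113]
tool_rot: [0.631, 0.776, 0.001, 0.001]
force: [0.2, -0.7, -2.8]
finger_gap: 0.0166
grasp_force: 60.5
```

```bash
python3 snap.py w6; python3 - <<'E'
import cv2,numpy as np
a=cv2.imread('pics/w6.png')
M=np.zeros((600,800,3),np.uint8)
M[:240,:320]=cv2.resize(a,(320,240))
M[:360,330:800]=cv2.resize(a[0:72,273:367],(470,360),interpolation=cv2.INTER_CUBIC)
cv2.imwrite('pics/m6.png',M[:365])
E
```

```text
t 12.87 pos [0.5528 0.1021 0.113 ] xyaw 101.8413132234986 tilt [ 0.      0.0024 -1.    ] q [-0.4942  0.602   0.3222  2.083  -0.377   0.5088  0.3133] F [-0.2541  0.0919 -2.319 ] gap 0.016417087495957973 60.46328544616699
```

View pics/m6.png

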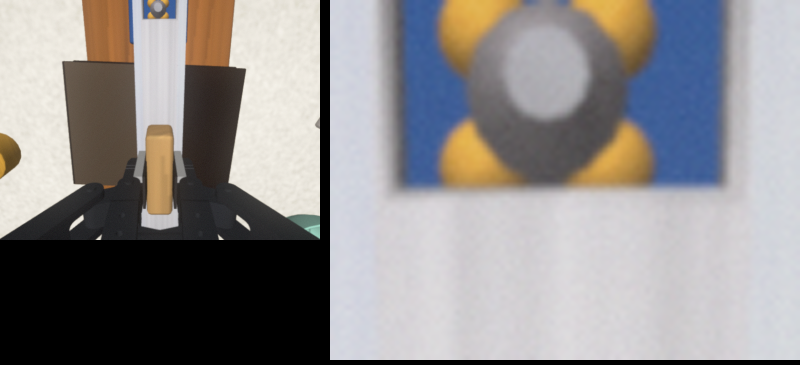

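```bash
python3 - <<'E'
from bar import *
w=json.load(open('pics/w6.json'))
a=np.radians(101.84);ux=np.array([np.cos(a),np.sin(a)]);uy=np.array([np.sin(a),-np.cos(a)])
T=np.array([.5528,.1021])
f=lambda p:(round(100*(p-T)@ux,2),round(100*(p-T)@uy,2))
for n,uv,z in(('holeL',(286.6,37.6),.094),('holeR',(352,37.6),.094),('tip',(316.2,14.4),.075),('balls near',(316.3,36),.065)): print(n,atz(w,uv,z)[:2],'tool cm',f(atz(w,uv,z)[:2]))
print('stud est',f(np.array([.5293,.2068])),'fork est',f(np.array([.5739,-.0086])))
E
```

```text
holeL [0.5219 0.1943] tool cm (np.float64(9.66), np.float64(-1.14))
holeR [0.5422 0.1986] tool cm (np.float64(9.66), np.float64(0.94))
tip [0.5289 0.2063] tool cm (np.float64(10.69), np.float64(-0.2))
balls near [0.53  0.201] tool cm (np.float64(10.14), np.float64(-0.2))
stud est (np.float64(10.73), np.float64(-0.15)) fork est (np.float64(-11.27), np.float64(-0.21))
```

m6 shows the stud tip at (316,14) inside the hole (u from 287 to 352, near edge at row 38), with the balls on the diagonals. The bar needs a shift of −1 mm in tool y. I lower it.

Request:
send_rows:
  increments: "0 -0.1 0 0 1;0 0 0.6 0 1;0 0 0.8 0 1;0 0 0.8 0 1;0 0 0.7 0 1;0 0 0.5 0 1;0 0 0.2 0 1;0 0 0 0 1;0 0 0 0 1"

```text
time: 13.62
tool_pos: [0.5509, 0.1018, 0.0756]
tool_rot: [0.63, 0.776, -0.0, -0.0]
force: [-0.8, 0.2, -3.6]
finger_gap: 0.0165
grasp_force: 60.6
```

```bash
python3 snap.py w7
```

```text
t 13.67 pos [0.5511 0.1018 0.0759] xyaw 101.8541583647102 tilt [-0.0001  0.0003 -1.    ] q [-0.4614  0.6587  0.2772  2.0979 -0.4082  0.4353  0.3404] F [-0.2354  0.1007 -2.7327] gap 0.016533070894314075 60.63014030456543
```

Request:
send_rows:
  increments: "0 0 0.1 0 1;0 0 0.1 0 1;0 0 0 0 1;0 0 0 0 1"

```text
time: 14.0
tool_pos: [0.5513, 0.102, 0.0742]
tool_rot: [0.63, 0.776, 0.0, 0.0]
force: [-0.6, 0.1, -0.4]
finger_gap: 0.0168
grasp_force: 60.8
```

Request:
send_rows:
  increments: "0 0 0.05 0 1;0 0 0 0 0.7;0 0 0 0 0.5;0 0 0 0 0.3;0 0 0 0 0.3;0 0 0 0 0.3;0 0 0 0 0.3;0 0 -1 0 0.3;0 0 -2 0 0.3;0 0 -2.5 0 0.3;0 0 -3 0 0.3;0 0 -3 0 0.3;0 0 0 0 0.3;0 0 0 0 0.3"

```text
time: 15.17
tool_pos: [0.5522, 0.1022, 0.1908]
tool_rot: [0.63, 0.776, 0.002, 0.001]
force: [-0.3, 0.7, -0.6]
finger_gap: 0.0595
grasp_force: 0.0
```

```bash
python3 - <<'E'
from snap import *
snap('w8')
from bar import rect
p,M=pose()
R=rect('w8',.47,-.04,.16,.30,.055)
b,g,r_=[R[...,k].astype(int) for k in range(3)]
cv2.imwrite('pics/r8.png',np.hstack([cv2.rotate(cv2.resize(cv2.imread('pics/w8.png'),(400,300)),cv2.ROTATE_180),cv2.resize(R,(160,300))]))
go([.535,-.10,.20]); go([.4646+.0,-.4366,.20])
E
```

```text
t 15.22 pos [0.551  0.1021 0.1893] xyaw 101.87184003597311 tilt [ 0.0004  0.0016 -1.    ] q [-0.5609  0.4895  0.4063  2.044  -0.307   0.664   0.2535] F [-0.2622  0.4682 -0.5693] gap 0.05957733382564084 0.0
t 15.22 pos [0.551  0.1021 0.1893] xyaw 101.87184003597311 tilt [ 0.0004  0.0016 -1.    ] q [-0.5609  0.4895  0.4063  2.044  -0.307   0.664   0.2535] F [-0.2622  0.4682 -0.5693] gap 0.05957733382564084 0.0
cm in tool axes [-19.4487  -5.7236  -1.0902]
t 15.22 pos [0.551  0.1021 0.1893] xyaw 101.87184003597311 tilt [ 0.0004  0.0016 -1.    ] q [-0.5609  0.4895  0.4063  2.044  -0.307   0.664   0.2535] F [-0.2622  0.4682 -0.5693] gap 0.05957733382564084 0.0
cm in tool axes [-50.9405 -19.5377  -1.1258]
```

View pics/r8.png

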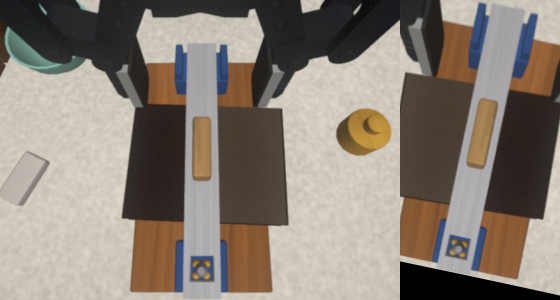

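r8 shows the bar home: the stud is centred in the hole, the tail is between the cheeks, and the book is unmoved. Next is the red cap.

Request:
send_rows:
  increments: "-2 -0.8 0 0 0.3;-3.5 -1.34 0 0 0.3;-3.5 -1.34 0 0 0.3;-3.5 -1.34 0 0 0.3;-3.5 -1.34 0 0 0.3;-3.5 -1.34 0 0 0.3;-3.5 -1.34 0 0 0.3;-3.5 -1.34 0 0 0.3;-3.5 -1.34 0 0 0.3;-3.5 -1.34 0 0 0.3;-3.5 -1.34 0 0 0.3;-3.5 -1.34 0 0 0.3;-3.5 -1.34 0 0 0.3;-3.5 -1.34 0 0 0.3;-3.4 -1.3 0 0 0.3;0 0 0 0 0.3;0 0 0 0 0.3;0 0 0 0 0.3"

```text
time: 16.72
tool_pos: [0.4637, -0.4352, 0.1867]
tool_rot: [0.63, 0.776, 0.0, -0.002]
force: [1.0, 0.0, 0.7]
finger_gap: 0.0597
grasp_force: 0.0
```

```bash
python3 - <<'E'
from snap import *
i,im=snap('w9');p,M=pose()
def blobs(im,f,amin=60):
    m=(f*255).astype(np.uint8)
    for c in cv2.findContours(m,0,1)[0]:
        if cv2.contourArea(c)>amin:
            (x,y),rr=cv2.minEnclosingCircle(c);print('blob',x,y,rr,cv2.contourArea(c),'bbox',cv2.boundingRect(c),'z.036',atz(i,(x,y),.036)[:2])
b,g,r_=[im[...,k].astype(int) for k in range(3)]
print('red');blobs(im,(r_-g>60)&(r_-b>60)&(g<90));print('yellow');blobs(im,(g-b>60)&(r_-g<80))
print('white');w=(im.min(2)>140)
# white dot within red blob
m=((r_-g>60)&(g<90)).astype(np.uint8)*255
cs=[c for c in cv2.findContours(m,0,1)[0] if cv2.contourArea(c)>200]
for c in cs:
    x,y,W,H=cv2.boundingRect(c)
    sub=im[y:y+H,x:x+W];sat=sub.max(2).astype(int)-sub.min(2)
    h=np.zeros(m.shape,np.uint8);cv2.drawContours(h,[cv2.convexHull(c)],-1,255,-1)
    h=cv2.erode(h,np.ones((5,5)))
    ys,xs=np.where((h[y:y+H,x:x+W]>0)&(sat<50)&(sub.min(2)>70))
    if len(xs): u=(x+xs.mean(),y+ys.mean());print('dot',u,len(xs),atz(i,u,.036))
E
```

```text
t 16.77 pos [ 0.4644 -0.4343  0.1869] xyaw 101.93836882083326 tilt [ 0.0034 -0.0011 -1.    ] q [ 0.4256  0.575   0.3712  1.8737 -0.2952  0.7501  1.1693] F [ 1.1045  0.9616 -0.2127] gap 0.05962967218217579 0.0
red
blob 318.44964599609375 222.86151123046875 24.272939682006836 1509.0 bbox (297, 199, 45, 49) z.036 [ 0.4615 -0.4337]
yellow
blob 298.5 304.0 27.22600555419922 1412.5 bbox (276, 277, 42, 55) z.036 [ 0.4598 -0.4956]
blob 385.0 290.5 26.96767234802246 1484.5 bbox (364, 264, 44, 54) z.036 [ 0.5181 -0.4727]
white
dot (np.float64(319.3734939759036), np.float64(226.47791164658634)) 249 [ 0.4627 -0.4361  0.036 ]
```

Request:
send_rows:
  increments: "-0.15 -0.18 2 0 0.3;0 0 3 0 0.3;0 0 2 0 0.3;0 0 0.8 0 0.3;0 0 0 0 0.3;0 0 0 0 0.3;0 0 0 0 0.3"

```text
time: 17.35
tool_pos: [0.464, -0.4383, 0.1115]
tool_rot: [0.63, 0.777, 0.0, 0.001]
force: [0.1, -0.7, 0.2]
finger_gap: 0.0599
grasp_force: 0.0
```

```bash
python3 - <<'E'
from snap import *
i,im=snap('w10')
b,g,r_=[im[...,k].astype(int) for k in range(3)]
m=((r_-g>60)&(g<90)).astype(np.uint8)*255
c=max(cv2.findContours(m,0,1)[0],key=cv2.contourArea)
print(cv2.boundingRect(c))
h=np.zeros(m.shape,np.uint8);cv2.drawContours(h,[cv2.convexHull(c)],-1,255,-1);h=cv2.erode(h,np.ones((5,5)))
sat=im.max(2).astype(int)-im.min(2)
ys,xs=np.where((h>0)&(sat<50)&(im.min(2)>70));u=(xs.mean(),ys.mean());print(u,len(xs),atz(i,u,.036))
j=json.load(open('pics/w9.json'));X,e=tri([(j,(319.37,226.48)),(i,u)]);print('tri',X,e)
P=(atz(i,u,.036));go([P[0],P[1],.022])
E
```

```text
(289, 214, 61, 72)
(np.float64(319.5232558139535), np.float64(258.46046511627907)) 430 [ 0.4626 -0.4362  0.036 ]
tri [ 0.4626 -0.4359  0.0367] 3.82332572839579e-05
t 17.4 pos [ 0.464  -0.4387  0.1118] xyaw 101.89512237648584 tilt [-0.0021  0.0016 -1.    ] q [ 0.4698  0.6729  0.3178  1.9106 -0.3476  0.6088  1.2176] F [-0.55    0.5286  0.1566] gap 0.059735668122349525 0.0
cm in tool axes [ 0.2915 -0.1003  8.9797]
```

Request:
send_rows:
  increments: "0.28 -0.09 1.5 0 0.3;0 0 2.5 0 0.3;0 0 2.5 0 0.3;0 0 1.5 0 0.3;0 0 0.95 0 0.3;0 0 0 0 0.3;0 0 0 0 0.3;0 0 0 0 0.3"

```text
time: 18.07
tool_pos: [0.4624, -0.4366, 0.0223]
tool_rot: [0.63, 0.776, -0.0, 0.001]
force: [0.3, -0.2, 0.4]
finger_gap: 0.0599
grasp_force: 0.0
```

```bash
python3 -c "
from snap import *
go([.4626,-.4361,.022])"
```

```text
t 18.07 pos [ 0.4624 -0.4366  0.0223] xyaw 101.85634774462137 tilt [-0.0023  0.0015 -1.    ] q [ 0.5212  0.7972  0.2412  1.9363 -0.4016  0.4518  1.2629] F [ 0.275  -0.1985  0.3545] gap 0.05994821831429328 0.0
cm in tool axes [0.041  0.0297 0.0259]
```

Close on the cap, lift it, then check.

Request:
send_rows:
  increments: "0 0 0 0 1;0 0 0 0 1;0 0 0 0 1;0 0 0 0 1;0 0 0 0 1;0 0 0 0 1;0 0 0 0 1;0 0 0 0 1;0 0 -1 0 1;0 0 -2.5 0 1;0 0 -3.5 0 1;0 0 -3.5 0 1;0 0 -3.5 0 1;0 0 -1 0 1;0 0 0 0 1;0 0 0 0 1;0 0 0 0 1"

```text
time: 19.48
tool_pos: [0.4608, -0.4344, 0.1694]
tool_rot: [0.63, 0.776, 0.0, -0.001]
force: [0.2, 0.1, -0.5]
finger_gap: 0.0302
grasp_force: 59.3
```

```bash
cat > cap.py <<'E'
from snap import *
def capdot(n):
    i,im=snap(n)
    b,g,r_=[im[...,k].astype(int) for k in range(3)]
    m=((r_-g>60)&(g<90)).astype(np.uint8)*255
    c=max(cv2.findContours(m,0,1)[0],key=cv2.contourArea)
    h=np.zeros(m.shape,np.uint8);cv2.drawContours(h,[cv2.convexHull(c)],-1,255,-1);h=cv2.erode(h,np.ones((5,5)))
    sat=im.max(2).astype(int)-im.min(2)
    ys,xs=np.where((h>0)&(sat<50)&(im.min(2)>70));u=(xs.mean(),ys.mean());print(cv2.boundingRect(c),'dot',u,len(xs));return i,u
if __name__=='__main__':
    i,u=capdot(sys.argv[1]);p,M=pose()
    X=atz(i,u,p[2]+.0142);print('cap top in tool (cm)',100*M.T@(X-p),'world',X)
    go([.5293,.2068,.16])
    # stud tip from w8
    w=json.load(open('pics/w8.json'));print('stud w8',atz(w,(316.8,48),.075))
E
python3 cap.py w11
```

```text
(270, 275, 99, 128) dot (np.float64(319.14204003813154), np.float64(362.9428026692088)) 1049
t 19.53 pos [ 0.4606 -0.4343  0.169 ] xyaw 101.87492185594853 tilt [ 0.0031 -0.0021 -1.    ] q [ 0.4334  0.5953  0.3651  1.891  -0.3107  0.7146  1.1859] F [-0.7097 -0.0072 -0.3447] gap 0.02989308034292853 59.33935327688232
cap top in tool (cm) [-0.0419 -0.1166 -1.4199] world [ 0.4596 -0.435   0.1832]
t 19.53 pos [ 0.4606 -0.4343  0.169 ] xyaw 101.87492185594853 tilt [ 0.0031 -0.0021 -1.    ] q [ 0.4334  0.5953  0.3651  1.891  -0.3107  0.7146  1.1859] F [-0.7097 -0.0072 -0.3447] gap 0.02989308034292853 59.33935327688232
cm in tool axes [61.3231 19.9129  1.0445]
stud w8 [0.5286 0.2055 0.075 ]
```

Request:
send_rows:
  increments: "1.9 0.6 0 0 1;3.6 1.18 0 0 1;3.6 1.18 0 0 1;3.6 1.18 0 0 1;3.6 1.18 0 0 1;3.6 1.18 0 0 1;3.6 1.18 0 0 1;3.6 1.18 0 0 1;3.6 1.18 0 0 1;3.6 1.18 0 0 1;3.6 1.18 0 0 1;3.6 1.18 0 0 1;3.6 1.18 0 0 1;3.6 1.18 0 0 1;3.6 1.18 0 0 1;3.6 1.18 0 0 1;3.6 1.18 0 0 1;1.8 0.52 0 0 1;0 0 0 0 1;0 0 0 0 1"

```text
time: 21.2
tool_pos: [0.5301, 0.2066, 0.169]
tool_rot: [0.629, 0.778, -0.002, -0.001]
force: [-0.6, -1.1, 0.2]
finger_gap: 0.0297
grasp_force: 59.3
```

Request:
send_rows:
  increments: "0 0 1.5 0 1;0 0 2 0 1;0 0 1.2 0 1;0 0 0 0 1;0 0 0 0 1;0 0 0 0 1"

```text
time: 21.7
tool_pos: [0.5317, 0.2044, 0.1241]
tool_rot: [0.631, 0.776, -0.0, 0.0]
force: [0.8, -0.0, -0.0]
finger_gap: 0.0302
grasp_force: 59.3
```

```bash
python3 cap.py w12; python3 - <<'E'
from snap import *
go([.5300,.2069,.105])
im=cv2.imread('pics/w12.png');cv2.imwrite('pics/c12.png',cv2.resize(im,(640,480)))
E
```

```text
(270, 274, 99, 130) dot (np.float64(319.00098425196853), np.float64(363.07972440944883)) 1016
t 21.75 pos [0.5319 0.2048 0.1245] xyaw 101.79723855735307 tilt [-0.0001  0.0011 -1.    ] q [-0.7145  0.5985  0.3751  2.061  -0.4048  0.5509  0.1557] F [-0.6065  0.0305  0.354 ] gap 0.03045837737199575 59.338323291158304
cap top in tool (cm) [-0.0165 -0.1676 -1.4202] world [0.5303 0.2043 0.1387]
t 21.75 pos [0.5319 0.2048 0.1245] xyaw 101.79723855735307 tilt [-0.0001  0.0011 -1.    ] q [-0.7145  0.5985  0.3751  2.061  -0.4048  0.5509  0.1557] F [-0.6065  0.0305  0.354 ] gap 0.03045837737199575 59.338323291158304
cm in tool axes [ 0.2491 -0.2143 -3.5533]
stud w8 [0.5286 0.2055 0.075 ]
t 21.75 pos [0.5319 0.2048 0.1245] xyaw 101.79723855735307 tilt [-0.0001  0.0011 -1.    ] q [-0.7145  0.5985  0.3751  2.061  -0.4048  0.5509  0.1557] F [-0.6065  0.0305  0.354 ] gap 0.03045837737199575 59.338323291158304
cm in tool axes [ 0.2451 -0.1498  1.9468]
```

View pics/c12.png

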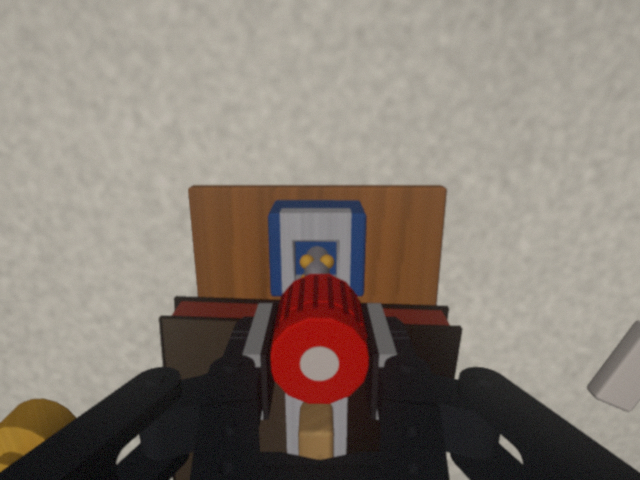

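The cap is held upright, with its dot at (319,363). The stud balls are at (306,262) and (327,262), so the stud is about 1.3 mm to the left, which agrees with the computed correction.

Request:
send_rows:
  increments: "0.24 -0.14 0.5 0 1;0 0 0.7 0 1;0 0 0.6 0 1;0 0 0 0 1;0 0 0 0 1;0 0 0 0 1"

```text
time: 22.25
tool_pos: [0.5295, 0.2074, 0.1057]
tool_rot: [0.63, 0.776, -0.0, 0.0]
force: [-0.3, 0.8, -0.2]
finger_gap: 0.0302
grasp_force: 59.3
```

```bash
python3 -c "
from snap import *
go([.5300,.2069,.077])"
```

```text
t 22.25 pos [0.5295 0.2074 0.1057] xyaw 101.85781224930062 tilt [-0.0001 -0.0001 -1.    ] q [-0.7035  0.6253  0.3523  2.071  -0.4233  0.5138  0.167 ] F [-0.3321  0.816  -0.2144] gap 0.030177612412001533 59.34245994896628
cm in tool axes [-0.0602  0.0408  2.8721]
```

Request:
send_rows:
  increments: "-0.05 0.03 0.5 0 1;0 0 0.6 0 1;0 0 0.5 0 1;0 0 0 0 1;0 0 0 0 1"

```text
time: 22.67
tool_pos: [0.5295, 0.2069, 0.0892]
tool_rot: [0.63, 0.776, -0.001, -0.0]
force: [-0.6, -0.5, -0.6]
finger_gap: 0.03
grasp_force: 59.3
```

Request:
send_rows:
  increments: "0 0 0.2 0 1;0 0 0.2 0 1;0 0 0.2 0 1;0 0 0 0 1"

```text
time: 23.0
tool_pos: [0.5303, 0.2068, 0.0844]
tool_rot: [0.63, 0.776, 0.0, 0.0]
force: [-0.3, -1.1, 5.7]
finger_gap: 0.0302
grasp_force: 60.0
```

Request:
send_rows:
  increments: "0 0 0.2 0 1;0 0 0.2 0 1;0 0 0 0 1"

```text
time: 23.25
tool_pos: [0.5296, 0.2067, 0.0789]
tool_rot: [0.63, 0.776, -0.0, 0.0]
force: [1.5, -0.8, -8.8]
finger_gap: 0.0302
grasp_force: 60.1
```

Request:
send_rows:
  increments: "0 0 0.2 0 1;0 0 0.1 0 1;0 0 0 0 1"

```text
time: 23.5
tool_pos: [0.5297, 0.2071, 0.0772]
tool_rot: [0.63, 0.776, -0.0, -0.0]
force: [-1.3, -1.0, 2.5]
finger_gap: 0.03
grasp_force: 61.2
```

Request:
send_rows:
  increments: "0 0 0.1 0 1;0 0 0.1 0 1;0 0 0 0 1;0 0 0 0 1"

```text
time: 23.83
tool_pos: [0.5297, 0.2071, 0.077]
tool_rot: [0.63, 0.776, 0.0, -0.001]
force: [-4.1, -0.6, 19.0]
finger_gap: 0.0299
grasp_force: 62.9
```

Request:
send_rows:
  increments: "0 0 0.1 0 1;0 0 0 0 1;0 0 0 0 1"

```text
time: 24.08
tool_pos: [0.5298, 0.2071, 0.077]
tool_rot: [0.63, 0.776, 0.001, -0.001]
force: [-6.5, -1.9, 26.3]
finger_gap: 0.03
grasp_force: 63.7
```

Request:
send_rows:
  increments: "0 0 -0.05 0 1;0 0 0 0 1;0 0 0 0 1;0 0 0 0 1;0 0 0 0 1;0 0 0 0 1;0 0 0 0 1;0 0 0 0 1"

```text
time: 24.75
tool_pos: [0.5297, 0.2071, 0.077]
tool_rot: [0.63, 0.776, 0.001, -0.001]
force: [-4.8, -0.2, 22.0]
finger_gap: 0.03
grasp_force: 63.2
```

```bash
python3 cap.py w13
```

```text
(270, 275, 99, 129) dot (np.float64(318.90847127555986), np.float64(363.32132424537485)) 1027
t 24.8 pos [0.5297 0.2071 0.077 ] xyaw 101.83868262830475 tilt [ 0.0022 -0.0004 -1.    ] q [-0.673   0.6683  0.313   2.0799 -0.4516  0.4579  0.1927] F [-5.7702 -1.681  23.8484] gap 0.03022661081059344 63.17058116197586
cap top in tool (cm) [-0.0141 -0.1358 -1.42  ] world [0.5284 0.2066 0.0912]
t 24.8 pos [0.5297 0.2071 0.077 ] xyaw 101.83868262830475 tilt [ 0.0022 -0.0004 -1.    ] q [-0.673   0.6683  0.313   2.0799 -0.4516  0.4579  0.1927] F [-5.7702 -1.681  23.8484] gap 0.03022661081059344 63.17058116197586
cm in tool axes [-0.0001 -0.0508 -8.2961]
stud w8 [0.5286 0.2055 0.075 ]
```

The cap is home: its top is at z 0.091, it hasn't slipped in the grip, and the push is steady at about 22 N. I hand in.

```bash
python3 -c "
from cell import r
print(r.finish_job())"
```

```text
the job is handed in; nothing more can be done
None
```

The bar lies across both posts and is let go, and the red cap has clicked home on the stud; I handed the job in still pressing it down with about 22 N, at about 25 s of the 67 s, and no verdict came back.

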